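# Shoot the cradle's locking bolt home past its spring catch

### The job

Lock the cylinder-head cradle: hold the yellow spring catch down with one fingertip and, while it stays down, push the bolt by its red tab with the other fingertip until the bolt is fully home in its brass keeper. Then let the catch spring all the way up again and take the hand clear, leaving the loose parts on the bench where they stand.

Things in the scene. Friction and masses are not known exactly. Their poses are not given: they have to be found in the camera images.
- fixture: Fixed cradle, turned differently each time. Origin: bench level under the middle of its bolt unit, a green block 130 (x) x 190 (y) mm, top 50 mm above the bench. +y = the way the bolt slides home, z up. Red tab at x = -31 mm, yellow catch at x = +31 mm: 62 mm apart across the slide. Else nothing on the block exceeds 75 mm over the bench, bar a strap over the bolt (y = 80 to 92 mm, 78 mm high).
- keeper (a point): Centre of the brass keeper bush into which the bolt's nose slides (fixture x -31, y 143 mm, 62 mm above the bench). Beyond it, fixture y = 156 to 510 mm, stands the cradle: green end plates 150 mm wide and 167 mm high with an aluminium cylinder head between them, tops at 163 mm. A base plate 170 mm wide, 12 mm thick runs under everything, y = -100 to 520 mm.
- bolt_tab (a point): Centre of the bolt's upright red tab: 26 mm wide (fixture x), 12 mm thick (fixture y), 52 mm tall, its top 26 mm above this point and 119 mm above the bench. It moves with the bolt; push its flat -y face towards fixture +y. Below it runs a steel rod of 16 mm diameter whose top is 70 mm above the bench.
- catch_top (a point): Centre of the top face of the yellow spring catch, a paddle 26 mm wide (fixture x), 115 mm long (fixture y, along the bolt's travel), 92 mm above the bench when up. Press it anywhere along its length; a fingertip can slide along it while holding it down. The point goes straight down with it. At the start it is 6.5 mm to the +y side of the tab's centre.
- bolt (a joint): Bolt travel in m: 0 fully back (start), 0.048 fully home against its stop. Stays where it is left, about 3 N of friction. It carries a comb of four lugs 12 mm apart; while the catch is up or barely pressed, the catch's tooth stands in the comb and blocks the bolt.
- catch (a joint): How far the catch is pressed down, in m: 0 up, 0.010 at its stop. Spring: about 2 N to start, 5.5 N at the stop. The bolt comes free at about 0.005, surely beyond 0.006. Let go, it springs up by itself, but fully only if the bolt stands in a notch: fully back, fully home within 1.5 mm, or every 12 mm between.
- piston_center (a point): Loose aluminium engine piston standing on the bench, 72 mm diameter, 56 mm high; point at its centre, half-way up. Not to be disturbed.
- bearing_center (a point): Loose steel bearing ring lying flat on the bench, 68 mm outer diameter, 34 mm bore, 19 mm high; point at its centre. Not to be disturbed.
- jar_center (a point): Loose white jar with a red cap standing on the bench, 60 mm diameter, 70 mm high; point at its centre, half-way up. Not to be disturbed.

How it is judged:
By the outcome, as a careful person would: the job done as asked, in the order asked, and still so for the second after the job is handed in, with the robot touching nothing.
It also fails if it takes over 38 s, if anything falls off the work surface, if the arm or the gripper's body presses on something with over 40 N, if the wrist force passes 120 N, or if a joint passes its speed limit or range.

### The arm

A 7-joint arm with a two-finger parallel gripper is mounted at the origin on the work surface. World frame = base frame: x ahead of the robot, y to its left, z up, the work surface at z = 0. Lengths are in mm, angles in rad, forces in N, time in s.
With the tool pointing down it reaches from about 400 to 875 mm from the base axis. Payload 6.5 kg.
Tool frame: the origin (TCP) lies at the very end of the fingers, on their centre line; the grasp point (between the pads) lies 19 mm behind it; z points along the fingers, y is the direction in which the jaws open and shut (so a half turn about z gives the same grasp; the last joint's range is limited). The gripper opens to 88 mm and grips with 3 to 60 N. Pads are 18 mm wide; open, the fingers measure 123 mm over their backs; the gripper's body (75 mm by 187 mm) begins 45 mm behind the grasp point.
Start: joints at [1.059, 0.536, -0.004, 1.538, 0.003, 1.067, -0.071], TCP at [280.262, -586.467, 238.716] pointing down, gripper open.
Joint ranges: [-2.7, 2.7], [-0.37, 2.16], [-1.27, 1.26], [0.24, 2.4], [-1.31, 4.45], [0.19, 1.91], [-2.76, 2.76]. Speed limits (rad/s): [2.39, 2.39, 3.14, 3.14, 3.14, 3.14, 3.14].

### API

Orientations are given as a unit quaternion [x, y, z, w].
In Python, from bench import env, eyes gives the robot as it stands.
- The arm moves only by the shell command python3 -m crank 'ROWS'. ROWS is JSON, one flat list of numbers, 5 for each row, row after row: the closure, from 0 (fully open) to 1 (shut), then the shift along the tool's x, y, z in m, then the turn about the tool's z in rad. A call has 1 to 10 rows; each row shifts and turns the commanded pose from where the row before left it, along the tool's axes as they then stand; what a row does not reach is not made up. A row lasts 1/12 s, in which the tool goes at most 41.7 mm and 7.16 degrees, less where a joint would pass 70% of its speed; a pose out of reach is approached as far as the arm can. A call with a gripper value outside its range is refused whole. The fingers move at their own pace and stop on an object; the grip force is fixed at half the most. Time passes only in rows, so rows that do not move let the fingers close. It gives the time, the measured TCP pose, the force and the opening at its end, in the units of the state.
- env.observe(): the state, without advancing time (a new reading comes with each control period).
- eyes.snapshot(name): name is "scene" or "top" or "wrist"; returns the picture (400x640x3 uint8, red, green, blue); there is no depth.
- eyes.get_calibration(name): a dict with "fx", "fy", "cx", "cy" (pixels), "D" ([k1, k2, p1, p2, k3] as OpenCV has them; the pictures are not rectified), "rvec" (rotation vector, rad) and "tvec" (3), from world to camera coordinates, as OpenCV has them. Camera axes: x right, y down, z forward; pixel columns grow to the right and rows downward; lengths in mm; the calibration is good to about 2 mm. A picture is of the moment at which its call begins: read the wrist's pose just before it. get_calibration takes no time and is no camera call; for the wrist camera it gives the pose at the moment of the call.
- env.hand_in(): hands the job in, once; it reports no verdict.
The state is a dict: "time": time; "q": joint angles; "joint_velocities": joint speeds; "joint_efforts": joint torques, N m; "ee_pos": TCP position; "orientation": TCP orientation; "force": force on the tool from outside, world axes, zero at the start; "moment": the same for the moment, N m; "width": finger opening in mm.
Only numpy, scipy, OpenCV 4.12 (cv2) and the standard library are available. Lean on these libraries where they do the work, as an engineer would, in place of code of your own. Each camera call takes 0.05 s, during which the arm holds its last target.

## Working session

There is one attempt and no reset: what is moved stays moved. The work goes in short steps, Python scripts to look and compute and a shell command to move; the robot and the scene stay as the last step left them, time stands still between calls to the robot, and variables do not carry over. Pictures are saved under pics/ and viewed, and the job is handed in when it is done.

```bash
ls; mkdir -p pics; python3 - <<'E'
from bench import env, eyes
import cv2,json
s=env.observe()
print(s)
for n in ("scene","top","wrist"):
    print(n,eyes.get_calibration(n))
    im=eyes.snapshot(n)
    cv2.imwrite(f"pics/{n}0.png",im[:,:,::-1])
E
```

```text
pics
{'time': 0.0, 'q': array([ 1.05884155,  0.53718604, -0.00441815,  1.53886396,  0.00258514,
        1.067295  , -0.0711674 ]), 'joint_velocities': array([-0.00012929, -0.00015575, -0.0009612 , -0.00128389, -0.0011393 ,
        0.00048506, -0.00027821]), 'joint_efforts': array([-1.66544869e-03, -5.70977283e+01,  9.89766307e-01, -2.51600987e+01,
       -5.64762647e-02,  1.79299543e-02,  2.10925218e-04]), 'ee_pos': array([ 279.95171916, -585.94082908,  237.82996411]), 'orientation': array([ 9.75256294e-01,  2.21075550e-01, -2.53758396e-04, -8.35639444e-04]), 'force': array([-0.79280507,  0.31861855,  0.30258885]), 'moment': array([ 0.00551   ,  0.01770646, -0.00759985]), 'width': 88.58569885423161}
scene {'fx': 385.4940731510102, 'fy': 385.4940731510102, 'cx': 313.99929432161554, 'cy': 201.3793575248538, 'D': array([-0.02096463,  0.        ,  0.        ,  0.        ,  0.        ]), 'rvec': array([ 1.53033616,  2.19297016, -0.73171139]), 'tvec': array([ 259.47767182, -369.81866544, 1041.21384267])}
top {'fx': 427.49666023200353, 'fy': 427.49666023200353, 'cx': 324.8871762899899, 'cy': 194.19624105128224, 'D': array([-0.11248446,  0.        ,  0.        ,  0.        ,  0.        ]), 'rvec': array([ 2.18329837, -1.98043402,  0.24501545]), 'tvec': array([-88.85336022, 587.36170381, 641.14137955])}
wrist {'fx': 320.36557598032516, 'fy': 320.36557598032516, 'cx': 317.813109455435, 'cy': 197.98881561874947, 'D': array([-0.0090421,  0.       ,  0.       ,  0.       ,  0.       ]), 'rvec': array([-2.43797331,  1.53686369,  0.23175728]), 'tvec': array([-649.07520689,  -39.69127887,  390.32957567])}
```

View pics/scene0.png

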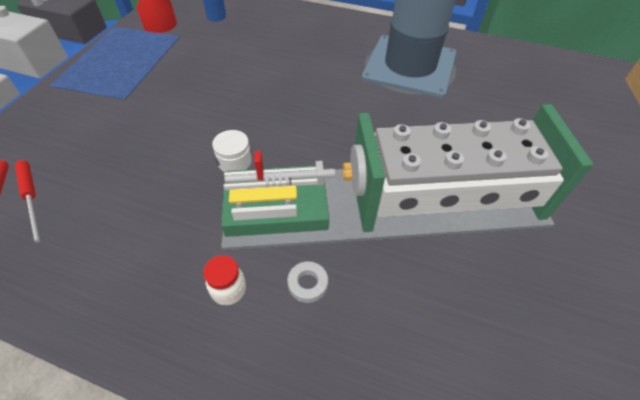

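View pics/top0.png

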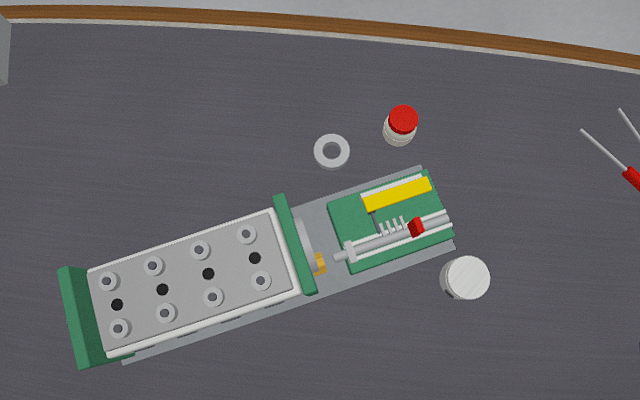

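View pics/wrist0.png

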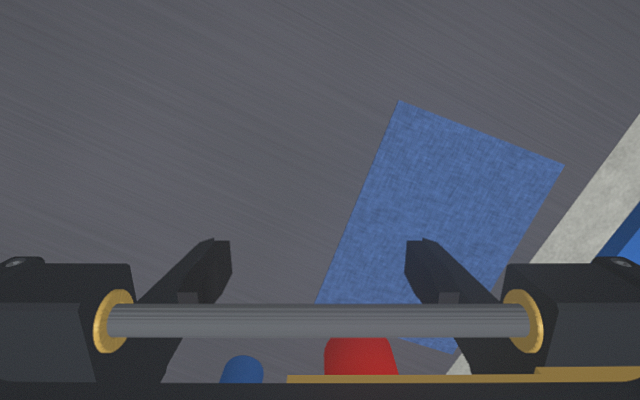

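The scene view shows the fixture with the bolt unit around (275,200), the yellow catch at (263,195) and the red tab at (258,165). In the top view the catch is at (397,194) and the tab at (416,227). I'll zoom in to read accurate pixels.

```bash
python3 - <<'E'
import cv2
a=cv2.imread("pics/scene0.png");b=cv2.imread("pics/top0.png")
cv2.imwrite("pics/sc.png",cv2.resize(a[130:250,205:365],None,fx=5,fy=5,interpolation=cv2.INTER_CUBIC))
cv2.imwrite("pics/tc.png",cv2.resize(b[155:275,310:470],None,fx=5,fy=5,interpolation=cv2.INTER_CUBIC))
E
```

```text
(no output)
```

View pics/sc.png

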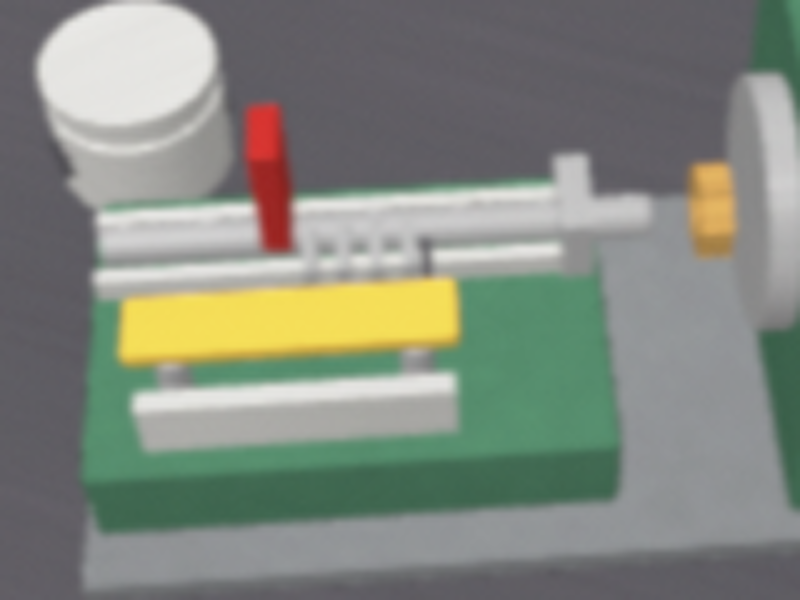

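View pics/tc.png

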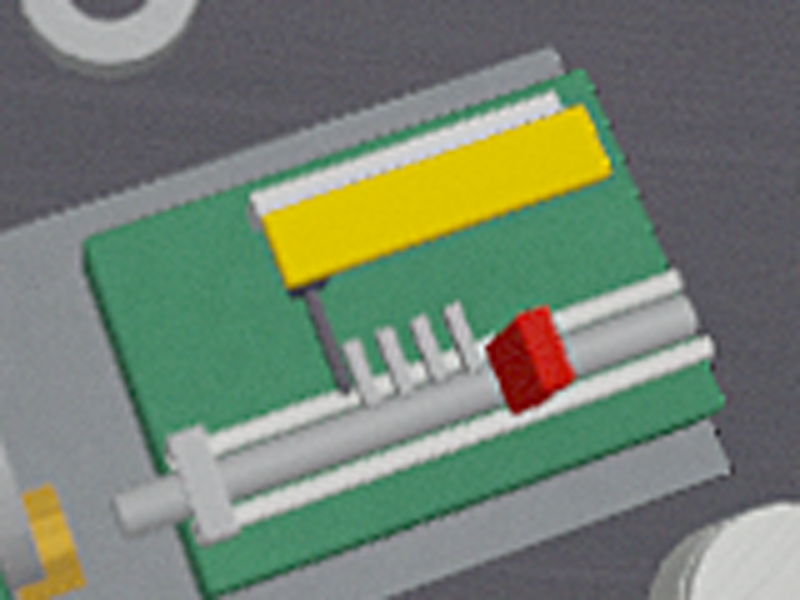

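```bash
cat > fit.py <<'E'
import numpy as np,cv2
from scipy.optimize import least_squares
from bench import env,eyes
C={n:eyes.get_calibration(n) for n in("scene","top")}
def proj(n,P):
    c=C[n];K=np.array([[c['fx'],0,c['cx']],[0,c['fy'],c['cy']],[0,0,1.]])
    return cv2.projectPoints(np.array(P,float).reshape(-1,1,3),np.array(c['rvec']),np.array(c['tvec']),K,np.array(c['D']))[0].reshape(-1,2)
def W(p,P):
    c,s=np.cos(p[2]),np.sin(p[2]);P=np.array(P,float)
    return np.c_[p[0]+c*P[:,0]-s*P[:,1],p[1]+s*P[:,0]+c*P[:,1],P[:,2]]
E
cat > f1.py <<'E'
from fit import *
Y='c';
top=[(585,70,65,-95,50,0),(722,400,-65,-95,50,0),(88,240,65,95,50,0),(553,50,85,-100,12,0),(728,470,-85,-100,12,0),
(585,105,44,-57.5,92,1),(610,175,18,-57.5,92,1),(262,215,44,57.5,92,1),(290,288,18,57.5,92,1),
(547,308,-18,-12.5,119,1),(575,385,-44,-12.5,119,1)]
sc=[(83,482,65,-95,50,0),(618,447,65,95,50,0),
(122,298,18,-57.5,92,1),(118,358,44,-57.5,92,1),(455,280,18,57.5,92,1),(460,340,44,57.5,92,1),
(250,107,-44,-12.5,119,1),(280,105,-44,-.5,119,1),(248,152,-18,-12.5,119,1),(286,150,-18,-.5,119,1)]
def fit(use):
    def res(p):
        r=[]
        for n,L,ox,oy in use:
            L=np.array(L,float);P=L[:,2:5].copy();P[:,1]+=L[:,5]*p[3]
            px=np.c_[(L[:,0]+.5)/5-.5+ox,(L[:,1]+.5)/5-.5+oy]
            r.append(proj(n,W(p,P))-px)
        return np.concatenate(r).ravel()
    best=min((least_squares(res,[x0[0],x0[1],a,-20],loss='soft_l1') for x0 in[(0,-600),(300,-600),(600,0),(0,600),(500,300)] for a in np.arange(-3,3.2,.75)),key=lambda s:s.cost)
    return best.x,best.cost,res(best.x).reshape(-1,2)
for u in([("top",top,310,155)],[("scene",sc,205,130)],[("top",top,310,155),("scene",sc,205,130)]):
    x,c,r=fit(u);print(np.round(x,3),c);print(np.round(r,1).tolist())
print(env.observe()['orientation'])
for nm,P in dict(tab=(-31,x[3]-6.5,93),catch=(31,x[3],92),keeper=(-31,143,62)).items(): print(nm,W(x,[P])[0])
E
python3 f1.py
```

```text
[ 565.064 -145.428   12.998  -18.147] 6.024797004724258
[[-0.1, -0.6], [1.2, 2.4], [-2.4, -0.1], [-0.0, -0.9], [0.6, 1.1], [-0.2, -0.2], [0.8, 0.1], [-0.6, -0.0], [-0.6, 0.2], [-0.1, -0.4], [0.6, -0.2]]
[ 568.412 -145.547   -5.858  -17.451] 3.7797720396533636
[[-1.2, -0.1], [1.3, 0.5], [0.1, -0.3], [0.0, -0.3], [0.5, -0.4], [0.2, -0.5], [-0.3, -0.5], [0.5, -0.4], [-0.2, 1.4], [-0.9, 1.4]]
[ 566.169 -145.424    6.712  -18.196] 13.997801701762413
[[0.0, -1.1], [1.2, 1.9], [-2.3, -0.9], [0.2, -1.4], [0.6, 0.7], [-0.1, -0.8], [0.9, -0.4], [-0.5, -0.8], [-0.6, -0.6], [-0.0, -1.1], [0.6, -0.8], [-0.3, -0.9], [1.9, -0.7], [0.4, -1.1], [0.4, -1.1], [0.6, -1.4], [0.4, -1.5], [-0.3, -1.2], [0.6, -1.2], [-0.1, 0.5], [-0.7, 0.6]]
[ 9.75255658e-01  2.21079109e-01 -1.86875481e-04 -6.28068328e-04]
tab [ 548.25116209 -180.77690996   93.        ]
catch [ 601.92825012 -149.07485608   92.        ]
keeper [478.49203396 -28.27923635  62.        ]
```

```bash
cat > where.py <<'E'
from fit import *
from scipy.spatial.transform import Rotation as R
import sys
p=np.array([566.5,-145.45,0.4285]);yt=-24.4
s=env.observe();M=R.from_quat(s['orientation']).as_matrix();t=np.array(s['ee_pos'])
c,sn=np.cos(p[2]),np.sin(p[2]);F=np.array([[c,-sn,0],[sn,c,0],[0,0,1]])
f=F.T@(t-[p[0],p[1],0]);D=F.T@M
print('t',round(s['time'],2),'fix xyz',np.round(f,1),'x-axis ang err to +y',round(np.arctan2(-D[0,0],D[1,0]),4),'tilt',np.round(D[:2,2],3),'w',round(s['width'],1),'F fix',np.round(F.T@s['force'],1),'q1,q7',np.round(s['q'][[0,6]],2))
def goal(x,y,z): print('goal shift tool',np.round(M.T@(F@np.array([x,y,z])+[p[0],p[1],0]-t),1))
for a in sys.argv[1:]: goal(*map(float,a.split(',')))
E
python3 where.py 0,-60,170
python3 - <<'E'
from fit import *
from scipy.spatial.transform import Rotation as R
c=eyes.get_calibration('wrist');s=env.observe()
Rw=cv2.Rodrigues(np.array(c['rvec']))[0];cc=-Rw.T@c['tvec']
M=R.from_quat(s['orientation']).as_matrix();print('cam in tool',M.T@(cc-s['ee_pos']),'axis',M.T@Rw.T)
E
python3 -m crank '[0.5,0,0,0,-0.12, 0.5,0,0,0,-0.12, 0.5,0,0,0,-0.12, 0.5,0,0,0,-0.12, 0.5,0,0,0,-0.12, 0.5,0,0,0,-0.12]'
python3 where.py 0,-60,170
```

```text
t 0.15 fix xyz [-443.6 -281.8  238. ] x-axis ang err to +y -1.5535 tilt [-0.     0.001] w 88.6 F fix [-0.   0.2  0.2] q1,q7 [ 1.06 -0.07]
goal shift tool [ 447.4 -213.9   68.3]
cam in tool [ 7.62296824e+01 -5.67512416e-02 -1.46017745e+02] axis [[-1.85023029e-04 -9.56209795e-01 -2.92682070e-01]
 [ 9.99999972e-01 -2.19555320e-04  8.51364873e-05]
 [-1.45668248e-04 -2.92682046e-01  9.56209809e-01]]
time: 0.65
ee_pos: [280.1, -586.2, 238.3]
orientation: [0.833, 0.553, -0.0, -0.0]
force: [1.1, -0.1, -1.1]
width: 50.1
t 0.65 fix xyz [-443.7 -281.9  238.3] x-axis ang err to +y -0.8275 tilt [-0.     0.001] w 50.1 F fix [ 1.  -0.6 -1.1] q1,q7 [1.17 0.58]
goal shift tool [476.8 136.9  68.5]
```

```bash
python3 -m crank '[0.5,0,0,0,-0.12, 0.5,0,0,0,-0.12, 0.5,0,0,0,-0.12, 0.5,0,0,0,-0.12, 0.5,0,0,0,-0.12, 0.5,0,0,0,-0.12, 0.5,0,0,0,-0.108,0.5,0,0,0,0]'
python3 where.py 0,-70,170
```

```text
time: 1.32
ee_pos: [279.9, -586.3, 238.3]
orientation: [0.541, 0.841, 0.0, -0.0]
force: [0.4, 0.7, -0.4]
width: 43.9
t 1.32 fix xyz [-443.9 -281.9  238.3] x-axis ang err to +y -0.002 tilt [0.    0.001] w 43.9 F fix [ 0.6  0.5 -0.4] q1,q7 [1.29 1.33]
goal shift tool [212.8 443.5  68.5]
```

```bash
python3 -m crank '[0.5,0.013,0.028,0,0,0.5,0.013,0.028,0,0,0.5,0.013,0.028,0,0,0.5,0.013,0.028,0,0,0.5,0.013,0.028,0,0,0.5,0.013,0.028,0,0,0.5,0.013,0.028,0,0,0.5,0.013,0.028,0,0,0.5,0.013,0.028,0,0,0.5,0.013,0.028,0,0]'
python3 where.py 0,-60,180
```

```text
time: 2.15
ee_pos: [482.9, -351.7, 238.6]
orientation: [0.545, 0.839, -0.0, -0.0]
force: [0.5, -1.2, 0.3]
width: 44.2
t 2.15 fix xyz [-161.8 -152.9  238.6] x-axis ang err to +y -0.0095 tilt [-0.  0.] w 44.2 F fix [-0.  -1.3  0.3] q1,q7 [0.87 0.79]
goal shift tool [ 94.4 160.9  58.6]
```

```bash
python3 -m crank '[0.5,0.013,0.026,0,0,0.5,0.013,0.026,0,0,0.5,0.013,0.026,0,0,0.5,0.013,0.026,0,0,0.5,0.013,0.026,0.015,0,0.5,0.013,0.026,0.015,0,0.5,0,0,0.015,0,0.5,0,0,0.015,0,0.5,0,0,0,0,0.5,0,0,0,0]'
python3 where.py 0,-60,180
python3 - <<'E'
from bench import eyes
import cv2
for n in("wrist","top"): cv2.imwrite(f"pics/{n}1.png",eyes.snapshot(n)[:,:,::-1])
E
```

```text
time: 2.98
ee_pos: [591.8, -217.9, 178.1]
orientation: [0.544, 0.839, -0.0, -0.001]
force: [-0.1, -0.3, -0.0]
width: 44.1
t 2.98 fix xyz [ -7.1 -76.4 178.1] x-axis ang err to +y -0.0079 tilt [-0.002  0.001] w 44.1 F fix [-0.2 -0.2 -0. ] q1,q7 [0.58 0.48]
goal shift tool [16.4  7.  -1.9]
```

View pics/wrist1.png

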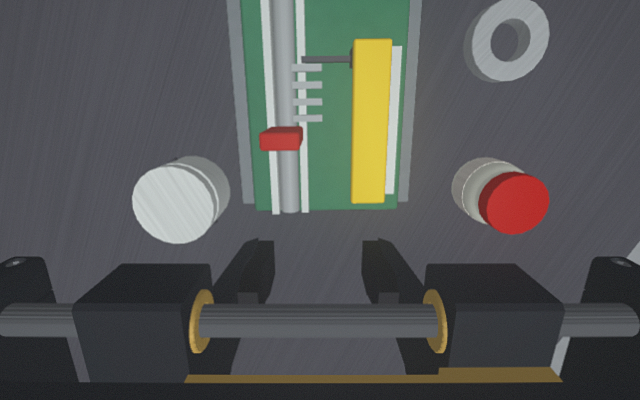

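View pics/top1.png

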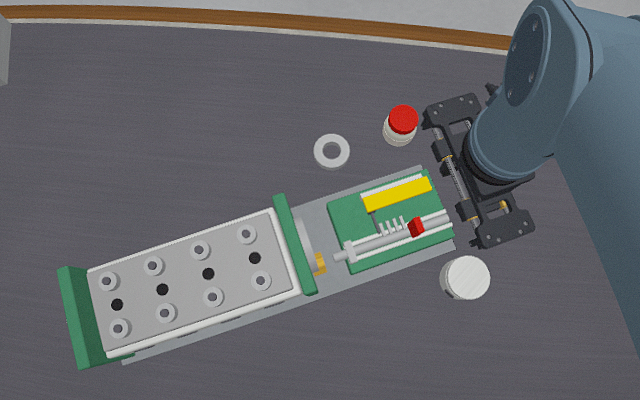

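The wrist view shows the catch at columns 353–392, rows 39–203, and the tab top near (281,142). The fixture is straight ahead of the fingers, the piston sits at lower left and the jar at lower right, both lower than the hand.

```bash
python3 - <<'E'
import cv2
a=cv2.imread("pics/wrist1.png")
cv2.imwrite("pics/wc.png",cv2.resize(a[30:215,240:420],None,fx=3,fy=3,interpolation=cv2.INTER_CUBIC))
E
```

```text
(no output)
```

View pics/wc.png

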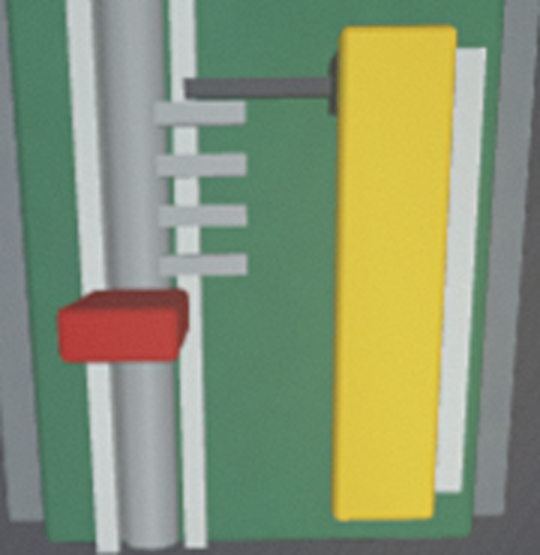

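```bash
cat > f2.py <<'E'
from fit import *
C['wrist']=eyes.get_calibration('wrist')
L=np.array([(342,27,18,57.5,92),(456,27,44,57.5,92),(435,519,44,-57.5,92),(333,519,18,-57.5,92),
(60,310,-44,-.5,119),(183,308,-18,-.5,119),(178,360,-18,-12.5,119),(62,361,-44,-12.5,119)],float)
px=np.c_[(L[:,0]+.5)/3-.5+240,(L[:,1]+.5)/3-.5+30]
def res(p):
    P=L[:,2:].copy();P[:,1]+=-17.9
    return (proj('wrist',W(p,P))-px).ravel()
s=least_squares(res,[566.5,-145.4,.4285],loss='soft_l1')
print(s.x,s.cost,np.round(s.fun.reshape(-1,2),1).tolist())
E
python3 f2.py
```

```text
[ 5.68423811e+02 -1.47120777e+02  4.33851646e-01] 3.8131529330552936 [[-0.0, -0.3], [1.2, -0.8], [0.0, 0.2], [0.1, 0.7], [-0.8, -0.6], [-0.9, -0.5], [1.3, 1.0], [-0.3, 1.2]]
```

```bash
sed -i 's/566.5,-145.45,0.4285/567.5,-146.3,0.431/' where.py; python3 where.py 0,-48,102
```

```text
t 3.08 fix xyz [ -7.1 -76.  179.6] x-axis ang err to +y -0.01 tilt [ 0.001 -0.001] w 43.8 F fix [-0.4 -0.2 -0.8] q1,q7 [0.58 0.48]
goal shift tool [28.2  6.8 77.6]
```

```bash
python3 -m crank '[0.5,0.007,0.002,0,-0.01,0.5,0.007,0.002,0.01,0,0.5,0.007,0.002,0.015,0,0.5,0.007,0.001,0.015,0,0.5,0,0,0.015,0,0.5,0,0,0.012,0,0.5,0,0,0.010,0,0.5,0,0,0,0,0.5,0,0,0,0]'
python3 where.py 0,-48,102
python3 - <<'E'
from bench import eyes
import cv2
for n in("wrist","scene"): 
    a=eyes.snapshot(n)[:,:,::-1]
    if n=="scene": a=cv2.resize(a[100:250,180:380],None,fx=4,fy=4,interpolation=cv2.INTER_CUBIC)
    cv2.imwrite(f"pics/{n}2.png",a)
E
```

```text
time: 3.83
ee_pos: [587.0, -189.5, 101.4]
orientation: [0.539, 0.842, -0.0, -0.0]
force: [0.3, 0.6, 0.7]
width: 44.2
t 3.83 fix xyz [ -0.4 -47.3 101.4] x-axis ang err to +y 0.0018 tilt [-0.  0.] w 44.2 F fix [0.5 0.5 0.7] q1,q7 [0.52 0.4 ]
goal shift tool [-0.7  0.4 -0.6]
```

View pics/wrist2.png

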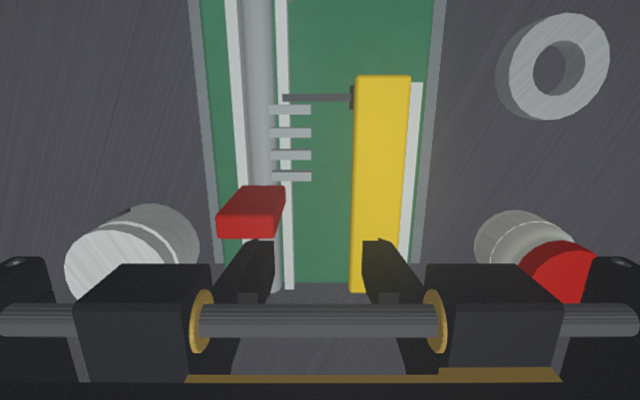

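View pics/scene2.png

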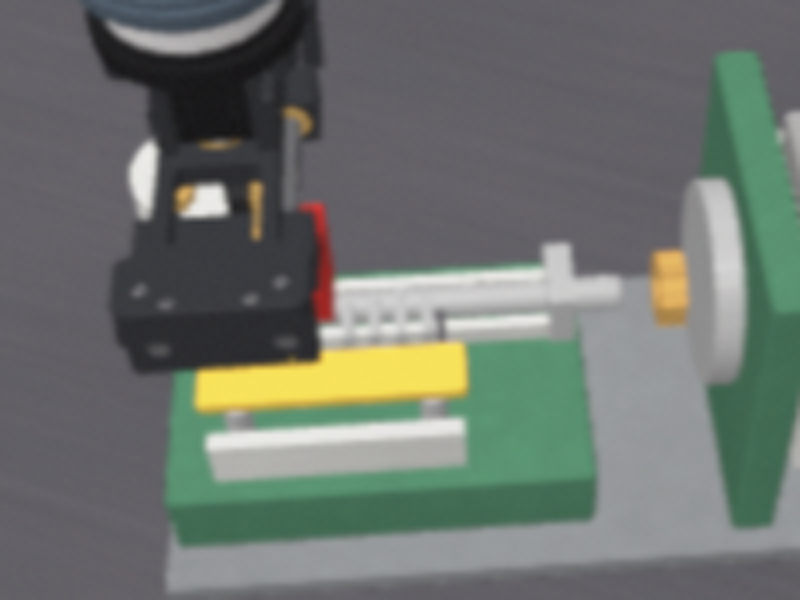

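The wrist view has the right fingertip (363–395, 245) over the paddle (350–402) and the left fingertip (240–273) behind the tab (217–285). Lowering now.

```bash
python3 -m crank '[0.5,0,0,0.005,0,0.5,0,0,0.004,0,0.5,0,0,0.003,0,0.5,0,0,0,0,0.5,0,0,0,0]'
python3 where.py; python3 -m crank '[0.5,0,0,0.003,0,0.5,0,0,0.001,0,0.5,0,0,0,0,0.5,0,0,0,0]'
python3 where.py;
```

```text
time: 4.35
ee_pos: [587.5, -189.7, 90.0]
orientation: [0.539, 0.842, 0.0, 0.0]
force: [1.4, -0.6, 3.2]
width: 44.0
t 4.35 fix xyz [  0.1 -47.8  90. ] x-axis ang err to +y 0.002 tilt [ 0.001 -0.001] w 44.0 F fix [ 1.1 -1.1  3.2] q1,q7 [0.52 0.39]
time: 4.68
ee_pos: [587.5, -189.6, 86.0]
orientation: [0.539, 0.842, 0.0, 0.0]
force: [0.8, -1.8, 4.3]
width: 44.4
t 4.68 fix xyz [  0.1 -47.7  86. ] x-axis ang err to +y 0.002 tilt [ 0.001 -0.001] w 44.4 F fix [-0.1 -2.   4.3] q1,q7 [0.52 0.39]
```

```bash
python3 -m crank '[0.5,0,0,0.002,0,0.5,0,0,0.0005,0,0.5,0,0,0,0,0.5,0,0,0,0]'
python3 where.py; python3 -m crank '[0.5,0.004,0,0,0,0.5,0.004,0,0,0,0.5,0.002,0,0,0,0.5,0.002,0,0,0,0.5,0.003,0,0,0,0.5,0.003,0,0,0,0.5,0,0,0,0]'
python3 where.py
```

```text
time: 5.02
ee_pos: [587.5, -189.6, 83.4]
orientation: [0.539, 0.842, 0.0, 0.0]
force: [1.2, -0.6, 4.8]
width: 44.1
t 5.02 fix xyz [  0.1 -47.7  83.4] x-axis ang err to +y 0.0019 tilt [ 0.001 -0.001] w 44.1 F fix [ 0.8 -1.1  4.8] q1,q7 [0.52 0.39]
time: 5.6
ee_pos: [580.2, -174.5, 83.6]
orientation: [0.539, 0.842, -0.0, 0.001]
force: [2.3, -3.6, 4.5]
width: 43.7
t 5.6 fix xyz [ -0.3 -30.9  83.6] x-axis ang err to +y 0.0014 tilt [ 0.001 -0.003] w 43.7 F fix [ 0.6 -4.3  4.5] q1,q7 [0.5  0.36]
```

```bash
python3 -m crank '[0.5,0.003,0,0,0,0.5,0.003,0,0,0,0.5,0.003,0,0,0,0.5,0.003,0,0,0,0.5,0.003,0,0,0,0.5,0.003,0,0,0,0.5,0,0,0,0]'
python3 where.py
python3 - <<'E'
from bench import eyes
import cv2
for n in("wrist","scene"): 
    a=eyes.snapshot(n)[:,:,::-1]
    if n=="scene": a=cv2.resize(a[100:250,180:380],None,fx=4,fy=4,interpolation=cv2.INTER_CUBIC)
    cv2.imwrite(f"pics/{n}3.png",a)
E
```

```text
time: 6.18
ee_pos: [572.7, -158.2, 83.6]
orientation: [0.539, 0.842, -0.0, 0.001]
force: [2.9, -3.3, 4.0]
width: 44.1
t 6.18 fix xyz [ -0.3 -12.9  83.6] x-axis ang err to +y 0.0014 tilt [ 0.001 -0.003] w 44.1 F fix [ 1.2 -4.2  4. ] q1,q7 [0.48 0.33]
```

View pics/wrist3.png

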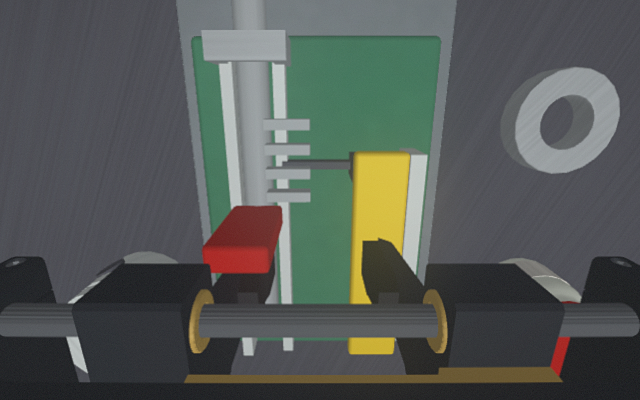

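View pics/scene3.png

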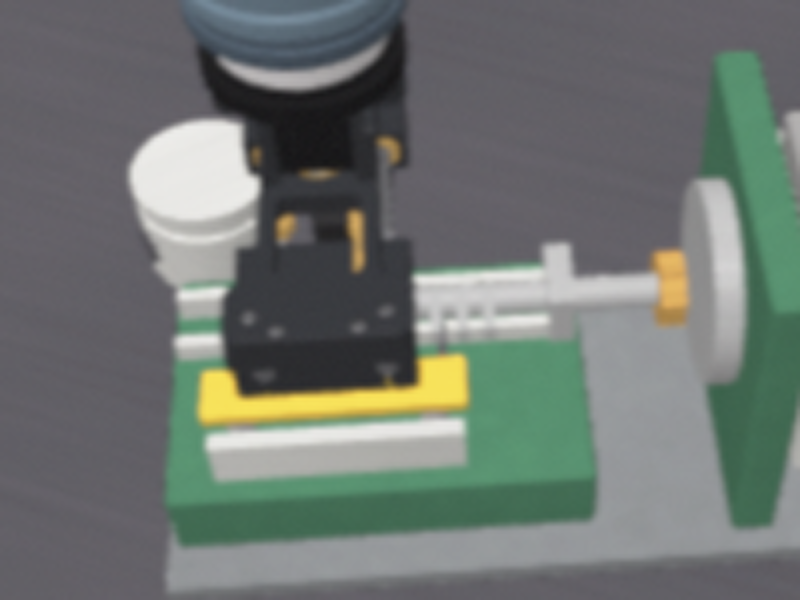

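The catch is down and the bolt is advancing: the lugs have moved past the tooth at (320,163), and the nose is just reaching the bush at (660,285). Carrying on to the stop.

```bash
python3 -m crank '[0.5,0.003,0,0,0,0.5,0.003,0,0,0,0.5,0.003,0,0,0,0.5,0.003,0,0,0,0.5,0.003,0,0,0,0.5,0.002,0,0,0,0.5,0,0,0,0]'
python3 where.py;python3 -m crank '[0.5,0.002,0,0,0,0.5,0.001,0,0,0,0.5,0,0,0,0]'; python3 where.py
```

```text
time: 6.87
ee_pos: [565.4, -142.6, 83.6]
orientation: [0.539, 0.842, -0.0, 0.001]
force: [2.8, -5.4, 5.2]
width: 44.2
t 6.87 fix xyz [-0.3  4.2 83.6] x-axis ang err to +y 0.0014 tilt [ 0.001 -0.002] w 44.2 F fix [ 0.3 -6.1  5.2] q1,q7 [0.46 0.31]
time: 7.12
ee_pos: [564.3, -140.1, 83.6]
orientation: [0.539, 0.842, -0.0, 0.001]
force: [2.6, -5.1, 4.3]
width: 44.0
t 7.12 fix xyz [-0.3  7.  83.6] x-axis ang err to +y 0.0013 tilt [ 0.001 -0.002] w 44.0 F fix [ 0.2 -5.7  4.3] q1,q7 [0.46 0.3 ]
```

```bash
python3 -m crank '[0.5,0.001,0,0,0,0.5,0.0005,0,0,0,0.5,0,0,0,0]'; python3 where.py;python3 -m crank '[0.5,0.001,0,0,0,0.5,0.0005,0,0,0,0.5,0,0,0,0]'; python3 where.py
```

```text
time: 7.37
ee_pos: [564.2, -139.9, 83.6]
orientation: [0.539, 0.842, -0.001, 0.002]
force: [4.2, -6.4, 2.9]
width: 43.8
t 7.37 fix xyz [-0.3  7.2 83.6] x-axis ang err to +y 0.0009 tilt [ 0.001 -0.004] w 43.8 F fix [ 1.2 -7.6  2.9] q1,q7 [0.45 0.3 ]
time: 7.62
ee_pos: [564.2, -139.9, 83.7]
orientation: [0.539, 0.842, -0.001, 0.003]
force: [6.6, -11.3, 1.2]
width: 43.5
t 7.62 fix xyz [-0.3  7.2 83.7] x-axis ang err to +y 0.0003 tilt [ 0.002 -0.006] w 43.5 F fix [  1.3 -13.    1.2] q1,q7 [0.45 0.3 ]
```

```bash
python3 -m crank '[0.5,0.001,0,0,0,0.5,0.001,0,0,0,0.5,0,0,0,0]'; python3 where.py
python3 - <<'E'
from bench import eyes
import cv2
for n in("wrist","scene"): 
    a=eyes.snapshot(n)[:,:,::-1]
    if n=="scene": a=cv2.resize(a[100:250,180:380],None,fx=4,fy=4,interpolation=cv2.INTER_CUBIC)
    cv2.imwrite(f"pics/{n}4.png",a)
E
```

```text
time: 7.87
ee_pos: [564.2, -139.9, 83.8]
orientation: [0.54, 0.842, -0.001, 0.004]
force: [9.4, -15.3, -1.8]
width: 43.9
t 7.87 fix xyz [-0.3  7.2 83.8] x-axis ang err to +y -0.0004 tilt [ 0.003 -0.008] w 43.9 F fix [  2.1 -17.8  -1.8] q1,q7 [0.45 0.29]
```

View pics/wrist4.png

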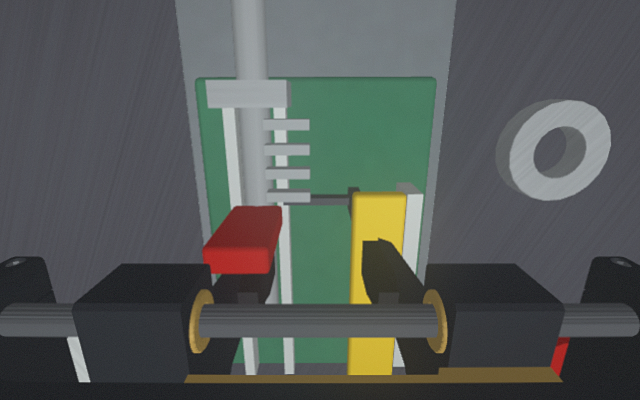

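View pics/scene4.png

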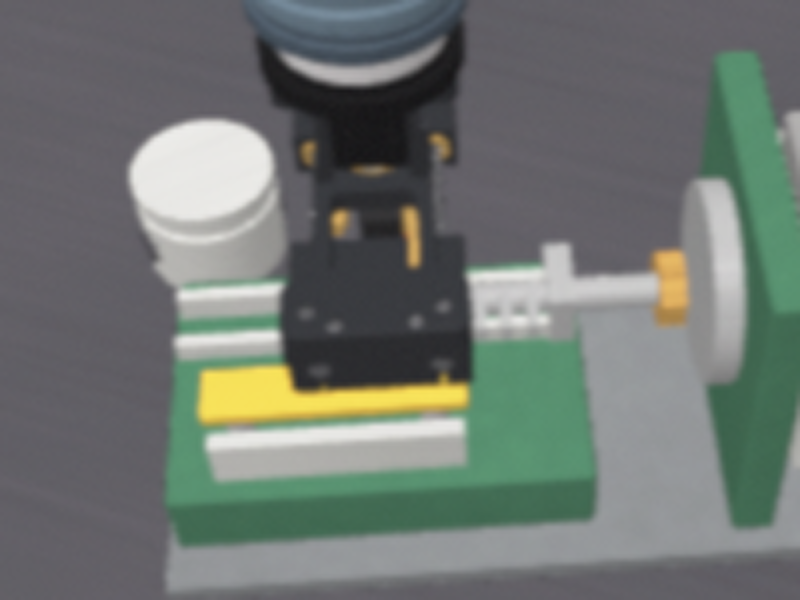

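The force climbs to 18 N with the position fixed at y=7.2, so the bolt is at its stop. The tooth (330,200) has passed the last lug (290,197), and the nose is in the bush. I'll back off the tab while still holding the catch, then lift.

```bash
python3 -m crank '[0.5,-0.002,0,0,0,0.5,-0.002,0,0,0,0.5,-0.003,0,0,0,0.5,-0.003,0,0,0,0.5,0,0,0,0]'; python3 where.py
python3 -m crank '[0.5,0,0,-0.002,0,0.5,0,0,-0.003,0,0.5,0,0,-0.005,0,0.5,0,0,-0.008,0,0.5,0,0,-0.015,0,0.5,0,0,-0.025,0,0.5,0,0,-0.03,0,0.5,0,0,-0.03,0,0.5,0,0,0,0]'; python3 where.py
```

```text
time: 8.38
ee_pos: [564.8, -141.4, 82.8]
orientation: [0.538, 0.843, 0.0, -0.002]
force: [-0.3, 0.6, 5.0]
width: 44.4
t 8.38 fix xyz [-0.4  5.5 82.8] x-axis ang err to +y 0.0032 tilt [-0.001  0.003] w 44.4 F fix [-0.   0.7  5. ] q1,q7 [0.46 0.31]
time: 9.13
ee_pos: [568.6, -143.9, 207.2]
orientation: [0.539, 0.842, 0.001, 0.004]
force: [0.9, -0.4, 0.4]
width: 44.1
t 9.13 fix xyz [  2.    1.7 207.2] x-axis ang err to +y 0.0013 tilt [ 0.006 -0.006] w 44.1 F fix [ 0.6 -0.8  0.4] q1,q7 [0.51 0.38]
```

```bash
python3 -m crank '[0.5,-0.02,0,0,0,0.5,-0.02,0,0,0,0.5,-0.02,0,0,0,0.5,-0.02,0,0,0,0.5,-0.01,0,0,0,0.5,0,0,0,0,0.5,0,0,0,0]'; python3 where.py
python3 - <<'E'
from bench import eyes
import cv2
for n in("wrist","scene","top"): 
    a=eyes.snapshot(n)[:,:,::-1]
    cv2.imwrite(f"pics/{n}5f.png",a)
    if n=="wrist": a=cv2.resize(a[0:200,200:440],None,fx=3,fy=3,interpolation=cv2.INTER_CUBIC)
    if n=="scene": a=cv2.resize(a[130:250,205:365],None,fx=5,fy=5,interpolation=cv2.INTER_CUBIC)
    cv2.imwrite(f"pics/{n}5.png",a)
E
```

```text
time: 9.72
ee_pos: [602.9, -224.5, 200.8]
orientation: [0.539, 0.842, -0.0, -0.001]
force: [0.4, 0.7, 0.1]
width: 43.9
t 9.72 fix xyz [ -0.5 -85.8 200.8] x-axis ang err to +y 0.0015 tilt [-0.001  0.001] w 43.9 F fix [0.7 0.4 0.1] q1,q7 [0.58 0.51]
```

View pics/wrist5.png

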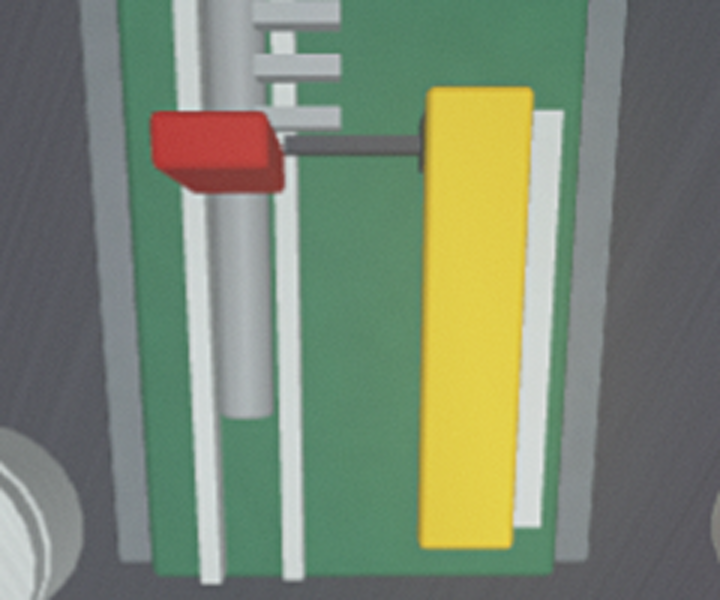

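View pics/scene5.png

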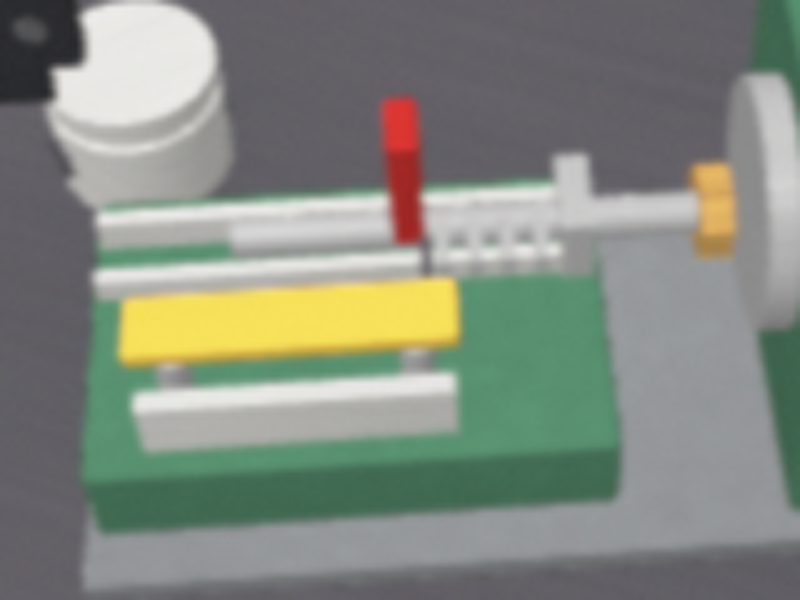

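View pics/top5.png

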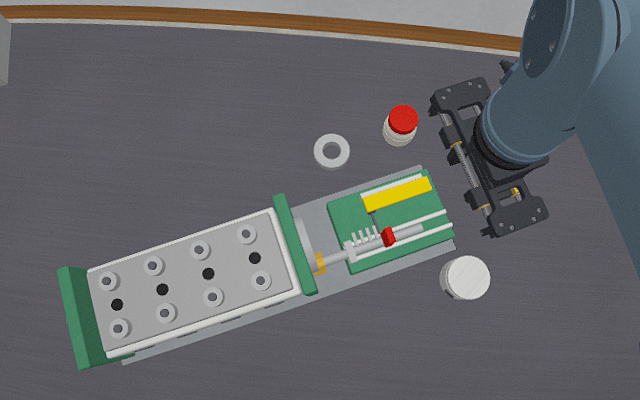

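The bolt nose is in the bush, the tooth stands behind the last lug, and the paddle sits where it did at the start. Loose parts look unmoved. Now a numeric check.

```bash
python3 - <<'E'
from fit import *
def blob(f,lo,hi,roi):
    a=cv2.imread(f)[roi[1]:roi[3],roi[0]:roi[2]];h=cv2.cvtColor(a,cv2.COLOR_BGR2HSV)
    m=cv2.inRange(h,lo,hi);mm=cv2.moments(m,True);return mm['m10']/mm['m00']+roi[0],mm['m01']/mm['m00']+roi[1],mm['m00']
for n,roi in(("scene",(220,140,310,230)),("top",(340,165,450,260))):
    for c,lo,hi in(("yellow",(20,120,100),(35,255,255)),("red",(0,150,60),(6,255,255))):
        print(n,c,np.round(blob(f"pics/{n}0.png",lo,hi,roi),2),np.round(blob(f"pics/{n}5f.png",lo,hi,roi),2))
    p=[567.5,-146.3,.431]
    print('pred tab shift for 48mm',np.diff(proj(n,W(p,[(-31,-24.4,93),(-31,23.6,93)])),axis=0),'10mm catch drop',np.diff(proj(n,W(p,[(31,-18,92),(31,-18,82)])),axis=0))
for n in("scene","top"):
    d=cv2.absdiff(cv2.imread(f"pics/{n}0.png"),cv2.imread(f"pics/{n}5f.png")).max(2)
    for nm,r in dict(scene=dict(jar=(200,250,250,310),ring=(282,258,332,305)),top=dict(jar=(378,98,422,150),ring=(308,128,355,175),piston=(435,250,495,305)))[n].items():
        print(n,nm,int((d[r[1]:r[3],r[0]:r[2]]>40).sum()))
E
```

```text
scene yellow [262.38 193.98 892.  ] [262.4  194.01 891.  ]
scene red [258.39 164.08 170.  ] [285.2  162.44 153.  ]
pred tab shift for 48mm [[26.71088479 -1.52013244]] 10mm catch drop [[0.59814209 3.60181744]]
top yellow [ 396.63  193.99 1078.  ] [ 396.6  194.  1078. ]
top red [415.77 226.63 205.  ] [387.81 236.42 190.  ]
pred tab shift for 48mm [[-27.84601933   9.85280111]] 10mm catch drop [[-0.98827988  1.50657053]]
scene jar 0
scene ring 0
top jar 0
top ring 0
top piston 0
```

The checks pass: the tab's shift matches 48 mm, the catch is back up and the loose parts haven't moved. Handing in.

```bash
python3 -c "
from bench import env
print(env.hand_in())"
```

```text
the job is handed in; nothing more can be done
None
```

The cradle is locked: the bolt is fully home in its keeper, the catch has sprung all the way up, and the hand is clear. I handed the job in at about 10 s of the 38 s allowed.

**How it went:** With the fingers about 62 mm apart, one tip pressed the catch down about 8.5 mm, and the spring pushed back with about 5 N. While it stayed down, the other tip pushed the tab to its stop. There the hand stopped moving while the push rose to about 18 N. I backed off the tab with the catch still held, then lifted and moved back.

**Last checks:**
- **Bolt:** the tab shifted (26.8, −1.6) px in the scene view, against (26.7, −1.5) predicted for 48 mm. In the top view it shifted (−28.0, 9.8) px, against (−27.8, 9.9).
- **Catch:** its image position is within 0.03 px of the start in both views. A full 10 mm press would shift it 3.7 px in the scene view and 1.8 px in the top view.
- **Loose parts:** no changed pixels around the piston (checked in the top view only), or around the bearing ring and jar (both views).
- **Contact:** the force on the tool reads near zero.

**Small disagreements:**
- The three cameras' fixture positions differed by up to about 3 mm, within what the stated calibration error explains, so I used a compromise.
- From contact estimates the bolt travel came to about 46.6 mm, but the image shift and the fully risen catch both confirm 48 mm.

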